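# Open a tight jam jar in a one-handed jar brace and hold its lid over the mouth

### The arm

A 6-joint arm with a two-finger parallel gripper is mounted at the origin on a cart in front of the work surface, level with it; the furniture and walls round the work are solid. World frame = base frame: x ahead of the robot, y to its left, z up, the work surface at z = 0. Lengths are in m, angles in rad, forces in N, time in s.
With the tool pointing down it reaches from about 0.275 to 0.75 m from the base axis. Payload 10.2 kg.
Tool frame: the origin (TCP) lies midway between the tips of the shut fingers; the grasp point (between the pads) lies 19 mm behind it (env.hold_point_z is the distance from the TCP to the grasp point, in m); z points along the fingers, y is the line along which they close (so a half turn about z gives the same grasp; the last joint's range is limited). The gripper opens to 85 mm and grips with 20 to 120 N. Pads are 22 mm wide; open, the fingers measure 114 mm over their backs; the gripper's body (76 mm by 85 mm) begins 54 mm behind the grasp point. The pads swing forward as they close: fully open they stand 13 mm farther back than shut.
Start: joints at [-1.566, 0.313, 1.498, -0, 1.331, -0.223], TCP at [0.119, -0.511, 0.231] pointing down, gripper open.
Joint ranges: [-2.94, 2.94], [-0.97, 2.17], [0.19, 2.56], [-1.23, 4.37], [0.02, 3.11], [-2.88, 2.88]. Speed limits (rad/s): [2.39, 2.39, 3.01, 3.14, 3.14, 3.14].

### API

Orientations are given as a unit quaternion [x, y, z, w].
In Python, from bench import env, kinematics, monitor, eyes, job gives the robot as it stands. The module is installed in compiled form; this text tells all that it offers. Calls block until the motion is done:
- env.reach(position, orientation): joint-space move of the TCP to a pose.
- env.movel(position, velocity=0.15, frame=None, guard=None): straight line of the TCP; frame=None keeps the orientation; velocity is the mean speed in m/s. With guard (N) it stops when the force on the tool has changed by that much, and returns True; else False.
- env.set_joints(angles): joint-space move.
- env.release() and env.close_gripper(effort=None): open the fingers fully, or close them until they stop; effort is the grip in N (None keeps the last).
- env.hold(seconds).
- kinematics.ik(position, orientation): joint angles nearest the present ones, or None.
- monitor.sense(): the state.
- eyes.grab_frame(name): name is "scene" or "top" or "wrist"; returns a dict with "frame" (400x640x3 uint8, red, green, blue), "mtx" (3x3 intrinsics, pixels), "view" (4x4, takes a point from world to camera coordinates). Camera axes: x right, y down, z forward; pixel columns grow to the right and rows downward; lengths in m; the calibration is good to about 2 mm. The wrist camera is an equidistant fisheye: a pixel r from the principal point sees the ray r / f radians off the axis. A picture is of the moment at which its call begins. There is no depth.
A pose or a line that the arm cannot do raises env.MotionError and nothing moves.
- job.hand_in(): hands the job in; it is judged then, once.
The state is a dict: "clock": time; "joints": joint angles; "qvel": joint speeds; "joint_efforts": joint torques, N m; "position": TCP position; "ee_rot": TCP orientation; "contact_force": force on the tool from outside, world axes, zero at the start; "ft_torque": the same for the moment, N m; "finger_gap": opening from 0.0 (shut) to 1.0 (fully open); "gripper_force": force on a finger pad.
Only numpy, scipy, OpenCV 4.12 (cv2) and the standard library are available. Lean on these libraries where they do the work, as an engineer would, in place of code of your own. Each camera call takes 0.05 s, during which the arm holds its last target. There are 200 camera calls.

### The job

Open the square jam jar that stands in the one-handed jar brace: first push the brace's sliding jaw fully home until it snaps into its catch and the jar is braced, then unscrew the tight red lid anticlockwise (seen from above), stop turning once its threads let go, and lift it off without pulling the jar up out of the brace or letting the jar turn. Finish while still holding the lid, level, two or three centimetres straight above the open mouth, so that any drips fall back into the jar; the jaw stays home, and the mug, the tumbler and the spoon stay where they are.

Things in the scene. Friction and masses are not known exactly. Their poses are not given: they have to be found in the camera images.
- brace: one-handed jar brace, fixed to the worktop: wooden board 120 x 290 mm (x, y), top at 12 mm, with a fixed U-shaped jaw at its +y end and a U-shaped jaw sliding along y; jaws 104 mm wide, tops 57 mm above the worktop. Origin on the worktop under the jar's seat; x across the board, y along the slide towards the fixed jaw, z up. The board spans y = -227 to +63 mm
- jaw (a joint): travel of the sliding jaw along the brace's +y, m: 0 = fully open, 0.070 = home on its end stop. Drag about 3 N, some 6 N once it slides the jar along; over the last 10 mm it is pushed over a sprung ball catch (12 to 18 N in all), which snaps it home and keeps it there. Short of 0.0685 it is not home
- jaw_push (a point): centre of the outer face of the sliding jaw's push plate, 43 mm above the worktop. The upright plate is 74 mm wide, 13 mm thick, from 14 to 68 mm above the worktop; its outer face looks to the brace's -y and is pushed towards +y. When the jaw is home this face is 131.5 mm from the jar's axis
- jar: square glass jar of dark red jam, 66 x 66 mm, flat shoulder 78 mm up (rising to 86 mm at the round neck, 44 mm across), rim 102.5 mm up; 0.42 kg; stands loose on the brace's board (12 mm up), 30 to 34 mm short of its seat; the jaw coming home slides it into the seat and holds it square with about 1 mm of play. Origin: centre of its underside, z up, x and y along the brace's
- jar_mouth (a point): centre of the jar's open mouth, on the plane of its rim, 102.5 mm above the jar's underside. Three sloping thread ribs outside the neck hold the lid's three lugs: until these are clear, a pull on the lid only lifts the jar
- lid: red twist-off lid, 58 mm across, 18 mm high. Origin: centre of its lower edge, z up; screwed on, it is 90 mm above the jar's underside, and fingertips can straddle it from above down to 86 mm above the jar's underside. Anticlockwise from above unscrews it, rising 2.3 mm a radian; a springy seal makes it tight at first (0.3 to 0.6 N m: grip it with 40 N or more; an unbraced jar turns with it)
- lid_mark (a point): outer end of the short white mark on the lid's top, 25 mm from its axis along the lid's +x. In the jar's frame the lid's yaw starts between -10 and +10 degrees (anticlockwise from above is plus); from about 66 to 98 degrees the lugs are clear and the lid lifts off; near 100 degrees they meet the next ribs
- mug: black and white mug, 82 mm across, 97 mm high, handle to its -y; bystander. Origin on its underside
- glass_tumbler: clear drinking glass, 80 mm across, 88 mm high; bystander. Origin: middle of its underside
- spoon: steel table spoon lying on the worktop along its x, 199 x 41 x 16 mm; bystander. Origin: middle of its underside
Mind the look-alikes: they are no part of the job. Of the things like the lid, leave any that is turquoise; of the rest the larger one is meant. What is shaped like the jar but yellow is not meant.

How it is judged:
By the outcome, as a careful person would: the job done as asked, in the order asked, and still so for the second after the job is handed in, while the arm keeps its last pose, push and grip.
It also fails if it takes over 51 s, if anything falls off the work surface, if the arm or the gripper's body presses on something with over 40 N, if the wrist force passes 120 N, or if a joint passes its speed limit or range.

## Working session

There is one attempt and no reset: what is moved stays moved. The work goes in short steps, each a Python script; the robot and the scene stay as the last script left them, time stands still between calls to the robot, and variables do not carry over. Pictures are saved under pics/ and viewed, at most 10 in all, crops included, and the job is handed in when it is done.

```bash
mkdir -p pics; python3 - <<'E'
from bench import env, monitor, eyes
import cv2,pickle
D={}
for n in("scene","top"):
    d=eyes.grab_frame(n);D[n]=d
    cv2.imwrite(f"pics/{n}0.png",d["frame"][:,:,::-1]);print(n,d["mtx"].tolist(),d["view"].round(4).tolist())
pickle.dump(D,open("d0.pkl","wb"))
s=monitor.sense();print(s["clock"],s["position"],s["ee_rot"],s["finger_gap"],env.hold_point_z)
E
```

```text
scene [[465.43937150907584, 0.0, 326.3648729631769], [0.0, 465.43937150907584, 200.40115084712687], [0.0, 0.0, 1.0]] [[0.9593, -0.2823, 0.0111, -0.5451], [-0.1357, -0.4946, -0.8584, 0.1369], [0.2478, 0.822, -0.5128, 1.3673], [0.0, 0.0, 0.0, 1.0]]
top [[494.7797968734998, 0.0, 322.4031789338966], [0.0, 494.7797968734998, 195.08800091908483], [0.0, 0.0, 1.0]] [[0.0178, -0.9998, -0.0119, -0.0517], [-0.9858, -0.0156, -0.1672, 0.5431], [0.1669, 0.0147, -0.9859, 1.3101], [0.0, 0.0, 0.0, 1.0]]
0.1 [ 0.11856776 -0.51122133  0.2308112 ] [ 9.93520016e-01  1.13655929e-01  7.92351362e-05 -5.49163568e-04] 1.0015351192665845 0.0187
```

View pics/scene0.png

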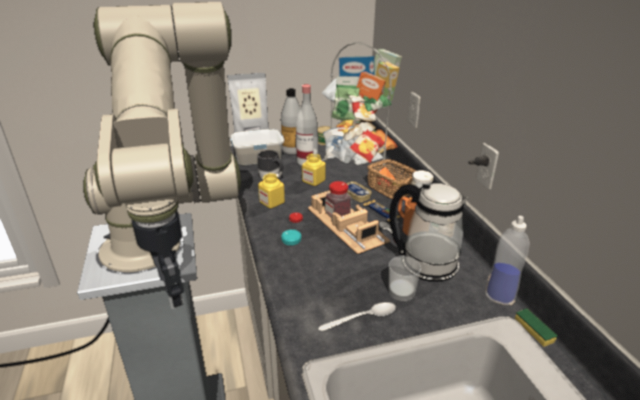

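View pics/top0.png

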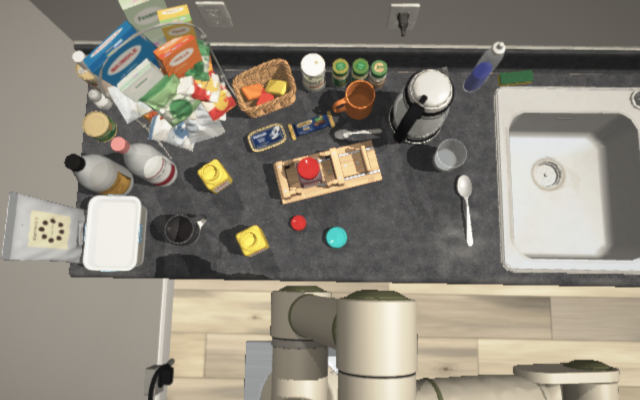

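The top view shows the brace at about (328,172), with the red lid at (309,168) and the push plate at its right end near (365,160). The decoys are a small red lid at (298,223) and a turquoise one at (336,237). The tumbler is at (450,153) and the spoon at (466,210).

```bash
cat > h.py <<'E'
import numpy as np,cv2,pickle
def ray(d,uv):
    V=d["view"];R=V[:3,:3];c=-R.T@V[:3,3]
    return c,R.T@(np.linalg.inv(d["mtx"])@[uv[0],uv[1],1])
def onz(d,uv,z):
    c,r=ray(d,uv);return c+r*(z-c[2])/r[2]
def proj(d,P):
    p=d["mtx"]@(d["view"][:3,:3]@P+d["view"][:3,3]);return p[:2]/p[2]
def red(f):
    h=cv2.cvtColor(f,cv2.COLOR_RGB2HSV);H,S,V=cv2.split(h)
    return (((H<6)|(H>173))&(S>170)&(V>90)).astype(np.uint8)
E
python3 - <<'E'
from h import *
D=pickle.load(open("d0.pkl","rb"))
for n in D:
    m=red(D[n]["frame"]);k,l,s,c=cv2.connectedComponentsWithStats(m)
    for i in range(1,k):
        if s[i,4]>25: print(n,s[i],c[i].round(1),onz(D[n],c[i],.12).round(4))
f=D["top"]["frame"][:,:,::-1]
cv2.imwrite("pics/t1.png",cv2.resize(f[132:212,264:394],None,fx=6,fy=6,interpolation=cv2.INTER_CUBIC))
f=D["scene"]["frame"][:,:,::-1]
cv2.imwrite("pics/s1.png",cv2.resize(f[170:260,290:400],None,fx=6,fy=6,interpolation=cv2.INTER_CUBIC))
# board outline
h=cv2.cvtColor(D["top"]["frame"],cv2.COLOR_RGB2HSV)
m=((h[...,0]>8)&(h[...,0]<25)&(h[...,1]>50)&(h[...,2]>120)).astype(np.uint8)
m[:136]=0;m[210:]=0;m[:,:270]=0;m[:,386:]=0
r=cv2.minAreaRect(cv2.findNonZero(m));print(r);b=cv2.boxPoints(r)
for p in b: print(p,onz(D["top"],p,.012).round(4))
E
```

```text
scene [367 132  16  14  67] [375.8 138. ] [0.8565 0.3157 0.12  ]
scene [352 145   8   8  30] [355.5 147.9] [0.7509 0.2495 0.12  ]
scene [361 153  10   7  30] [366.6 155.7] [0.767 0.177 0.12 ]
scene [330 182  17  12 159] [337.9 187.6] [ 0.5996 -0.0156  0.12  ]
scene [290 214  12   8  81] [295.5 217.3] [ 0.4346 -0.1457  0.12  ]
top [193  87  15  13  84] [199.3  94.6] [0.8    0.2919 0.12  ]
top [257  89  17  16 123] [264.5  97.1] [0.7952 0.1164 0.12  ]
top [210  99  25  20 112] [221.2 110. ] [0.7576 0.2307 0.12  ]
top [298 158  21  21 338] [308.1 168.3] [ 0.6016 -0.0051  0.12  ]
top [291 216  15  14 161] [298.1 222.6] [0.4587 0.0174 0.12  ]
((324.35296630859375, 159.91177368164062), (65.96968841552734, 103.07764434814453), 75.96376037597656)
[266.35297 140.41177] [0.7059 0.1214 0.012 ]
[366.35297 115.41177] [ 0.7846 -0.1647  0.012 ]
[382.35297 179.41177] [ 0.5971 -0.2103  0.012 ]
[282.35297 204.41177] [0.5213 0.0696 0.012 ]
```

View pics/t1.png

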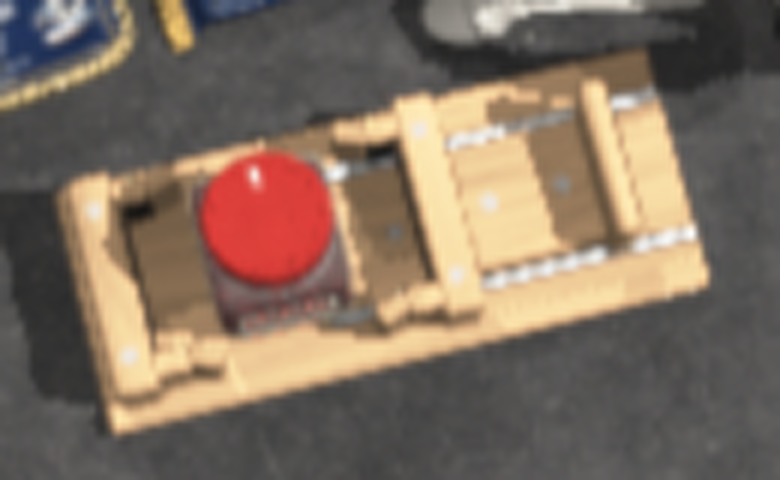

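View pics/s1.png

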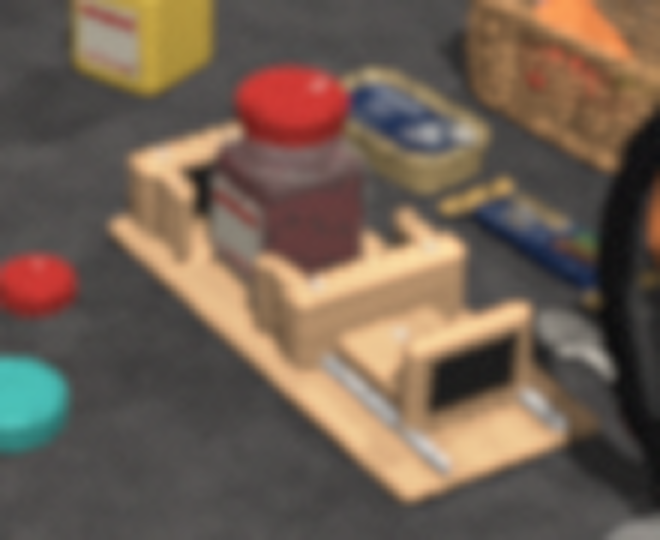

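The crops show the brace's jaws open, with the jar between them. In the crop t1 (6x), the jaw screws are at (95,210), (128,357), (419,130) and (457,275). The outer edge of the push plate runs from about (605,82) to (635,235), and the board's right corners are at (645,50) and (705,288). The lid's white mark at (254,176) points up the image, towards brace +x.

```bash
python3 - <<'E'
from h import *
D=pickle.load(open("d0.pkl","rb"));d=D["top"]
C=lambda x,y,z:onz(d,((x+.5)/6-.5+264,(y+.5)/6-.5+132),z)
F=[C(95,210,.057),C(128,357,.057)];S=[C(419,130,.057),C(457,275,.057)]
print("screw sep",np.linalg.norm(F[0]-F[1]),np.linalg.norm(S[0]-S[1]))
mF,mS=np.mean(F,0),np.mean(S,0);u=(mF-mS)[:2];L=np.linalg.norm(u);u/=L
print("axis",L,u,np.degrees(np.arctan2(-u[0],u[1])))
lid=onz(d,(308.1,168.3),.12)
# scene ray of lid
def inb(p): q=(p-mF)[:2]; return np.round([q@[u[1],-u[0]],q@u],4)
pts={"lid":lid,"mS":mS,"brR":C(705,288,.012),"trR":C(645,50,.012),"bl":C(117,432,.012),"pl1":C(605,82,.068),"pl2":C(635,235,.068),"mark":C(254,170,.12)}
for k,p in pts.items(): print(k,p.round(4),inb(p))
e=(pts["trR"]-pts["brR"])[:2];print("edge yaw",np.degrees(np.arctan2(e[1],e[0])),np.linalg.norm(e))
e=(pts["bl"]-pts["brR"])[:2];print("long yaw",np.degrees(np.arctan2(-e[0],e[1])),np.linalg.norm(e))
# jar lid via scene triangulation
c1,r1=ray(d,(308.1,168.3));
a=D["scene"];print("lid reproj in scene",proj(a,lid), proj(a,lid-[0,0,.018]))
E
```

```text
screw sep 0.07019899783772042 0.07007885705235016
axis 0.15353059113289397 [-0.26087957  0.96537135] 15.122259029980231
lid [ 0.6016 -0.0051  0.12  ] [-0.0034 -0.0749]
mS [ 0.6255 -0.0801  0.057 ] [ 0.     -0.1535]
brR [ 0.5965 -0.2067  0.012 ] [-0.061  -0.2682]
trR [ 0.7117 -0.1784  0.012 ] [ 0.0576 -0.2709]
bl [0.5237 0.0677 0.012 ] [-0.0597  0.0157]
pl1 [ 0.6803 -0.1555  0.068 ] [ 0.0332 -0.2405]
pl2 [ 0.6091 -0.1693  0.068 ] [-0.0391 -0.2353]
mark [0.624  0.0011 0.12  ] [ 0.0198 -0.0747]
edge yaw 13.808311549227904 0.11863985001663896
long yaw 14.864133853106551 0.2838949136787861
lid reproj in scene [337.52158882 185.8869611 ] [337.38755328 190.90485645]
```

```bash
python3 - <<'E'
from h import *
from scipy.spatial.transform import Rotation as R
D=pickle.load(open("d0.pkl","rb"));d=D["top"];a=D["scene"]
# epipolar-line listing: candidate handle points from top pixel at heights, seen in scene
for uv in[(399,137),(396,130),(405,120),(428,98)]:
    for z in(.05,.1,.15,.2,.25):
        P=onz(d,uv,z);print(uv,z,P.round(3),proj(a,P).round(0))
b=lambda p:np.array([.5948,.0271])+p[0]*np.array([.966,.257])+p[1]*np.array([-.257,.966])
print("push start",b((0,-.2225)),"home",b((0,-.1425)))
from bench import kinematics,monitor
yaw=np.radians(14.9)
P=np.r_[b((0,-.2225)),.03];L=np.r_[b((0,0)),.0955]
for t in(90,-90):
    q=(R.from_euler("z",yaw+np.radians(t))*R.from_euler("x",np.pi)).as_quat();print("push",t,kinematics.ik(P,q))
for t in range(-180,270,30):
    q=(R.from_euler("z",yaw+np.radians(t))*R.from_euler("x",np.pi)).as_quat();print("lid",t,np.round(kinematics.ik(L,q),2) if kinematics.ik(L,q) is not None else None)
f=a["frame"][:,:,::-1]
E
```

```text
(399, 137) 0.05 [ 0.71  -0.253  0.05 ] [400. 244.]
(399, 137) 0.1 [ 0.696 -0.246  0.1  ] [396. 229.]
(399, 137) 0.15 [ 0.681 -0.238  0.15 ] [392. 213.]
(399, 137) 0.2 [ 0.666 -0.231  0.2  ] [387. 196.]
(399, 137) 0.25 [ 0.651 -0.224  0.25 ] [382. 179.]
(396, 130) 0.05 [ 0.73  -0.245  0.05 ] [406. 241.]
(396, 130) 0.1 [ 0.715 -0.238  0.1  ] [401. 226.]
(396, 130) 0.15 [ 0.699 -0.231  0.15 ] [397. 210.]
(396, 130) 0.2 [ 0.684 -0.224  0.2  ] [392. 194.]
(396, 130) 0.25 [ 0.668 -0.217  0.25 ] [387. 177.]
(405, 120) 0.05 [ 0.76 -0.27  0.05] [419. 245.]
(405, 120) 0.1 [ 0.743 -0.262  0.1  ] [414. 229.]
(405, 120) 0.15 [ 0.727 -0.254  0.15 ] [409. 213.]
(405, 120) 0.2 [ 0.71  -0.246  0.2  ] [404. 197.]
(405, 120) 0.25 [ 0.693 -0.239  0.25 ] [399. 180.]
(428, 98) 0.05 [ 0.825 -0.335  0.05 ] [451. 255.]
(428, 98) 0.1 [ 0.806 -0.325  0.1  ] [446. 239.]
(428, 98) 0.15 [ 0.787 -0.315  0.15 ] [440. 222.]
(428, 98) 0.2 [ 0.768 -0.304  0.2  ] [434. 205.]
(428, 98) 0.25 [ 0.749 -0.294  0.25 ] [428. 187.]
push start [ 0.6519825 -0.187835 ] home [ 0.6314225 -0.110555 ]
push 90 [-0.45276027  0.84252046  1.17859417  0.          1.12047802 -0.71281432]
push -90 [-4.52760266e-01  8.42520463e-01  1.17859417e+00 -4.44089210e-16
  1.12047802e+00  2.42877833e+00]
lid -180 [-0.15  0.6   1.44  0.    1.1  -1.98]
lid -150 [-0.15  0.6   1.44  0.    1.1  -2.51]
lid -120 None
lid -90 [-0.15  0.6   1.44 -0.    1.1   2.73]
lid -60 [-0.15  0.6   1.44 -0.    1.1   2.21]
lid -30 [-0.15  0.6   1.44 -0.    1.1   1.68]
lid 0 [-0.15  0.6   1.44 -0.    1.1   1.16]
lid 30 [-0.15  0.6   1.44 -0.    1.1   0.64]
lid 60 [-0.15  0.6   1.44 -0.    1.1   0.11]
lid 90 [-0.15  0.6   1.44  0.    1.1  -0.41]
lid 120 [-0.15  0.6   1.44  0.    1.1  -0.93]
lid 150 [-0.15  0.6   1.44  0.    1.1  -1.46]
lid 180 [-0.15  0.6   1.44  0.    1.1  -1.98]
lid 210 [-0.15  0.6   1.44  0.    1.1  -2.51]
lid 240 None
```

The kettle handle comes out near (0.685, -0.238, 0.15), about 6 cm from the push-start axis. That leaves little room, so I'll push slightly off-centre, away from it, and check which side the wrist camera is on.

```bash
cat >> h.py <<'E'
from scipy.spatial.transform import Rotation as R
O=np.array([.5948,.0271]);YAW=np.radians(14.9)
def b(x,y,z):
    c,s=np.cos(YAW),np.sin(YAW);return np.r_[O+[c*x-s*y,s*x+c*y],z]
def inb(p):
    c,s=np.cos(YAW),np.sin(YAW);q=np.array(p[:2])-O;return np.array([c*q[0]+s*q[1],-s*q[0]+c*q[1],p[2]])
def quat(t): return (R.from_euler("z",YAW+np.radians(t))*R.from_euler("x",np.pi)).as_quat()
E
python3 - <<'E'
from h import *
from bench import env,monitor,eyes
env.close_gripper(60)
w=eyes.grab_frame("wrist");V=w["view"];c=-V[:3,:3].T@V[:3,3]
s=monitor.sense();ct=R.from_quat(s["ee_rot"]).inv().apply(c-s["position"])
print("cam in tool",ct.round(3))
# want camera's tool-x side toward brace +y
t=90 if (R.from_quat(quat(90)).apply(ct)@[-.257,.966,0])>(R.from_quat(quat(-90)).apply(ct)@[-.257,.966,0]) else -90
print("t",t)
env.reach(b(-.008,-.221,.25),quat(t))
s=monitor.sense();print(s["clock"],inb(s["position"]).round(4),s["joints"].round(2),s["contact_force"].round(1))
d=eyes.grab_frame("scene");cv2.imwrite("pics/s2.png",cv2.resize(d["frame"][100:300,200:520,::-1],None,fx=2.4,fy=2.4))
d=eyes.grab_frame("top");cv2.imwrite("pics/t2.png",d["frame"][:,:,::-1])
E
```

```text
cam in tool [ 0.075  0.001 -0.142]
t 90
3.125 [-0.0086 -0.2219  0.2501] [-0.46  0.65  0.94 -0.    1.55 -0.72] [-0.4 -0.  -0. ]
```

View pics/s2.png

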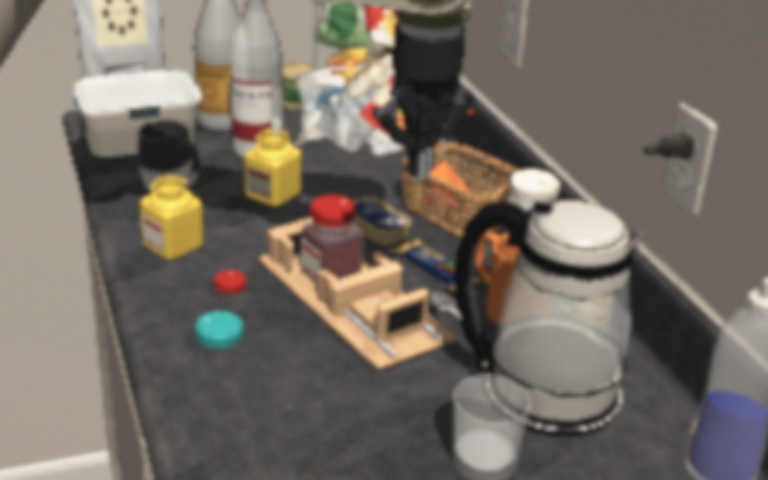

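The closed gripper, around (425,150) in this crop, is over the plate end. The kettle handle stands to its right and in front, near (480,230). I'll descend with a guard, then push.

```bash
python3 - <<'E'
from h import *
from bench import env,monitor,eyes
def st(m):
    s=monitor.sense();c=s["contact_force"];print(m,round(s["clock"],2),inb(s["position"]).round(4),inb(np.r_[c[:2]+O,c[2]]).round(1));return s
g=env.movel(b(-.008,-.221,.036),.12,guard=5);s=st(("down",g))
if not g:
    g=env.movel(b(-.008,-.19,.036),.03,guard=2.5);s=st(("contact",g))
E
```

```text
('down', False) 5.16 [-0.0078 -0.2212  0.0366] [ 1.  -0.1 -0.4]
('contact', True) 5.72 [-0.0082 -0.2076  0.0356] [-0.6  0.3 -0.1]
```

```bash
python3 - <<'E'
from h import *
from bench import env,monitor,eyes
def st(m):
    s=monitor.sense();c=s["contact_force"];print(m,round(s["clock"],2),inb(s["position"]).round(4),inb(np.r_[c[:2]+O,c[2]]).round(1));return s
g=env.movel(b(-.008,-.152,.036),.06,guard=25);st(g)
g=env.movel(b(-.008,-.120,.036),.025,guard=28);st(g)
E
```

```text
False 6.82 [-0.0084 -0.152   0.0356] [-1.6 -7.7 -5.4]
True 7.48 [-0.0085 -0.144   0.0358] [-0.3 -3.5  0.3]
```

```bash
python3 - <<'E'
from h import *
from bench import env,monitor,eyes
def st(m):
    s=monitor.sense();c=s["contact_force"];print(m,round(s["clock"],2),inb(s["position"]).round(4),inb(np.r_[c[:2]+O,c[2]]).round(1));return s
for i in range(3):
    g=env.movel(b(-.008,-.122,.036),.025,guard=32);s=st(g)
    env.hold(.1);st("")
E
```

```text
True 7.91 [-0.0085 -0.1443  0.0361] [-0.5 -4.4  1.4]
 8.01 [-0.0085 -0.1443  0.0361] [ 0.7 -2.9  0.6]
True 8.44 [-0.0084 -0.1446  0.0364] [-0.8 -3.9  0.9]
 8.54 [-0.0084 -0.1446  0.0364] [ 0.2 -4.4  0.5]
True 8.97 [-0.0083 -0.1449  0.0368] [ 1.2 -4.8  0.2]
 9.07 [-0.0083 -0.1449  0.0368] [ 1.2 -3.9  0.4]
```

The push now meets a hard stop at 32 N. I'll back off, rise and check with a picture.

```bash
python3 - <<'E'
from h import *
from bench import env,monitor,eyes
env.movel(b(-.008,-.152,.036),.1)
env.movel(b(-.008,-.165,.20),.25)
env.release()
env.reach(b(-.07,-.20,.22),quat(90))
D={n:eyes.grab_frame(n) for n in("top","scene")};pickle.dump(D,open("d1.pkl","wb"))
print(monitor.sense()["clock"])
for n in D:
    m=red(D[n]["frame"]);k,l,s,c=cv2.connectedComponentsWithStats(m)
    for i in range(1,k):
        if s[i,4]>60: print(n,s[i],c[i].round(1),inb(onz(D[n],c[i],.12)).round(4))
f=D["top"]["frame"][:,:,::-1]
cv2.imwrite("pics/t3.png",cv2.resize(f[132:212,264:394],None,fx=6,fy=6,interpolation=cv2.INTER_CUBIC))
E
```

```text
11.4083
top [193  87  15  13  96] [199.6  94.3] [0.267  0.2024 0.12  ]
top [257  89  17  16 126] [264.4  97.1] [0.2166 0.0349 0.12  ]
top [210  99  25  20 127] [221.5 109.6] [0.2106 0.154  0.12  ]
top [287 161  20  21 328] [296.6 170.9] [-0.0012 -0.0022  0.12  ]
top [291 216  15  14 163] [298.  222.6] [-0.1339  0.0258  0.12  ]
scene [368 133  15  13  67] [376.1 138.4] [0.3258 0.2077 0.12  ]
scene [290 214  12   8  83] [295.6 217.4] [-0.1992 -0.1263  0.12  ]
```

View pics/t3.png

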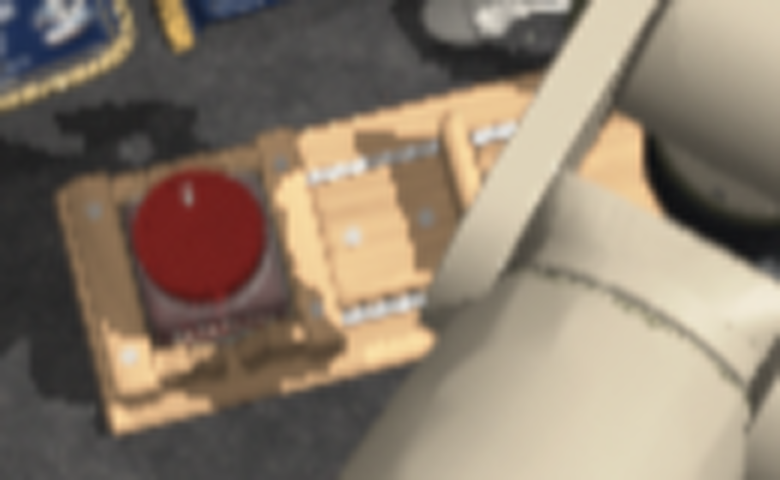

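The jaw is home: the lid moved 30.7 mm, to (-0.001, -0.002) in the brace frame, and the plate face is about 131 mm from it. The lid's mark, at (187,185) against its centre at (199,236), gives a yaw near -2°. Next I'll grasp the lid.

```bash
python3 - <<'E'
from h import *
from bench import env,monitor,eyes
D=pickle.load(open("d1.pkl","rb"))
C=lambda x,y,z:onz(D["top"],((x+.5)/6-.5+264,(y+.5)/6-.5+132),z)
v=inb(C(187,180,.12))-inb(C(199,236,.12));print("lid yaw",np.degrees(np.arctan2(v[1],v[0])),np.linalg.norm(v), "screwsep mid",inb(C(465,108,.068)))
def st(m):
    s=monitor.sense();c=s["contact_force"];print(m,round(s["clock"],2),inb(s["position"]).round(4),inb(np.r_[c[:2]+O,c[2]]).round(1),s["ft_torque"].round(2),round(s["finger_gap"],3),s["gripper_force"]);return s
env.reach(b(0,-.002,.19),quat(20));st("above")
g=env.movel(b(0,-.002,.0955),.1,guard=4);st(g)
if not g:
    env.close_gripper(70);st("grip")
    d=eyes.grab_frame("scene");cv2.imwrite("pics/s4.png",cv2.resize(d["frame"][130:270,270:430,::-1],None,fx=4,fy=4))
E
```

```text
lid yaw -1.5696128742124762 0.02559905218823788 screwsep mid [ 0.03930189 -0.13345593  0.068     ]
above 12.81 [ 1.000e-04 -2.100e-03  1.899e-01] [-0.3  1.   0.3] [-0.   -0.02 -0.05] 1.001 0.0
False 13.9 [ 0.0003 -0.0021  0.0962] [ 0.3 -0.2  0.2] [ 0.05  0.04 -0.03] 1.001 0.0
grip 14.29 [ 0.0005 -0.0025  0.0963] [-0.  -4.1  5.8] [-0.34 -0.09  0.  ] 0.648 73.10273397697529
```

View pics/s4.png

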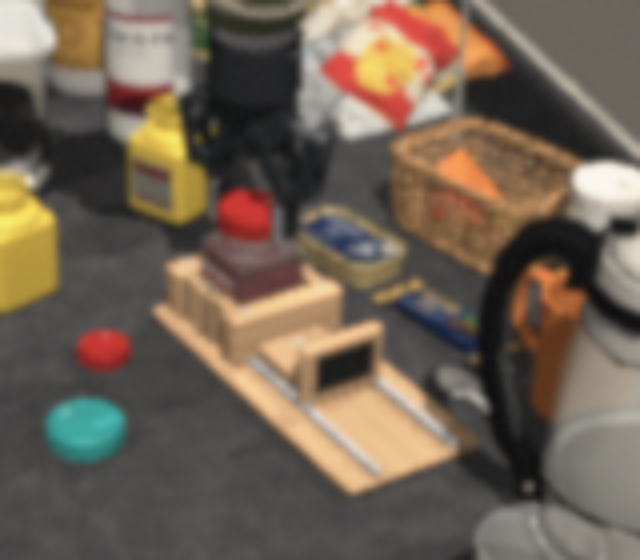

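The fingers hold the red lid at (245,215). The jaw is closed against the jar. Now I'll unscrew in steps that follow the rise.

```bash
python3 - <<'E'
from h import *
from bench import env,monitor,eyes
def st(m):
    s=monitor.sense();c=s["contact_force"];print(m,round(s["clock"],2),inb(s["position"]).round(4),inb(np.r_[c[:2]+O,c[2]]).round(1),s["ft_torque"].round(2),round(s["finger_gap"],3),round(s["gripper_force"]),s["joints"][5].round(3));return s
env.close_gripper(80)
s0=st("0")
for a in(14,28,42,56,70,84):
    env.reach(b(0,-.0022,.0958+.0023*np.radians(a)),quat(20+a));s=st(a)
    if np.linalg.norm(s["contact_force"])>35: print("stop");break
E
```

```text
0 14.56 [ 0.0004 -0.0025  0.0963] [-1.2 -2.4  5.9] [-0.23  0.01  0.01] 0.646 83 0.807
14 14.9 [ 0.0002 -0.0021  0.0968] [-0.9 -0.9  5.3] [-0.    0.08  0.15] 0.65 84 0.567
28 15.24 [ 0.0004 -0.0025  0.0972] [ 0.9 -2.1  3.9] [-0.3  -0.19  0.11] 0.644 84 0.325
42 15.58 [ 0.0002 -0.0023  0.0975] [ 2.5 -2.5  3.3] [-0.32 -0.42  0.03] 0.644 84 0.081
56 15.93 [ 0.0001 -0.0023  0.0979] [ 1.9 -3.7  0.8] [-0.48 -0.61  0.01] 0.647 84 -0.163
70 16.27 [ 0.     -0.0021  0.0984] [ 2.6 -3.6  0.1] [-0.34 -0.59  0.02] 0.641 84 -0.408
84 16.61 [-0.    -0.002  0.099] [ 2.1 -1.8 -0.6] [-0.16 -0.61  0.06] 0.648 84 -0.652
```

```bash
python3 - <<'E'
from h import *
from bench import env,monitor,eyes
def st(m):
    s=monitor.sense();c=s["contact_force"];print(m,round(s["clock"],2),inb(s["position"]).round(4),inb(np.r_[c[:2]+O,c[2]]).round(1),s["ft_torque"].round(2),round(s["finger_gap"],3));return s
for z,v in((.104,.02),(.113,.03),(.133,.05)):
    g=env.movel(b(0,-.0022,z),v,guard=4);st((z,g))
    if g: break
D={n:eyes.grab_frame(n) for n in("top","scene")};pickle.dump(D,open("d2.pkl","wb"))
d=D["scene"];cv2.imwrite("pics/s5.png",cv2.resize(d["frame"][150:270,270:430,::-1],None,fx=5,fy=5,interpolation=cv2.INTER_CUBIC))
E
```

```text
(0.104, False) 17.0 [-0.     -0.0021  0.1042] [ 1.5 -1.2 -0.3] [-0.14 -0.35  0.01] 0.641
(0.113, False) 17.45 [-1.000e-04 -2.100e-03  1.131e-01] [ 0.7  0.  -1. ] [0.01 0.01 0.05] 0.645
(0.133, False) 18.0 [-0.     -0.0022  0.1331] [-0.  -0.3  0.3] [0.   0.02 0.02] 0.643
```

View pics/s5.png

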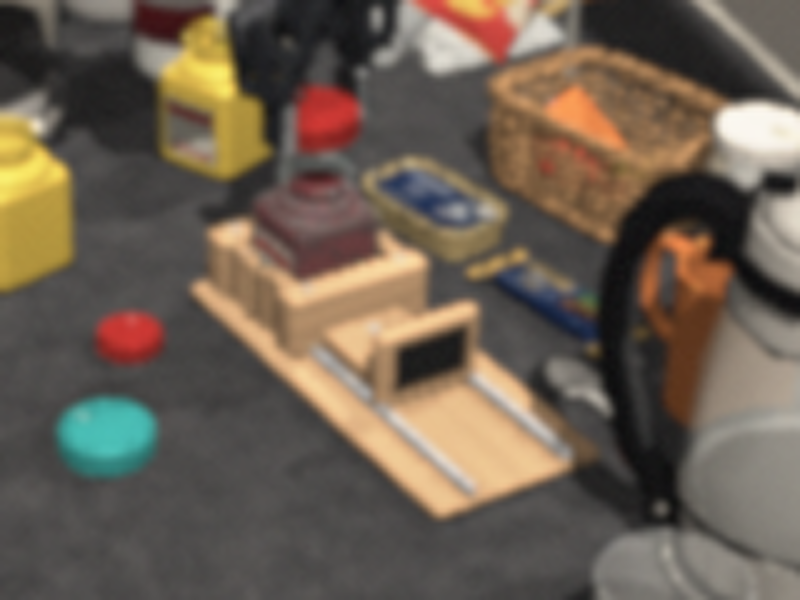

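The lid is off and held at about (330,118), the jar is still seated in the brace, and the jaw is home. I'll check the lid's height by reprojection, then hand in.

```bash
python3 - <<'E'
from h import *
D=pickle.load(open("d2.pkl","rb"));d=D["scene"]
for n,z,r in(("lid low",.1395,.029),("lid top",.1575,.029),("rim",.1145,.022)):
    P=np.array([proj(d,b(r*np.cos(t),-.0022+r*np.sin(t),z)) for t in np.linspace(0,6.28,60)])
    print(n,((P.min(0)-[270,150])*5).round(),((P.max(0)-[270,150])*5).round())
m=red(d["frame"])[150:270,270:430];k,l,s,c=cv2.connectedComponentsWithStats(m);print(s[1:]*5)
from bench import job
print(job.hand_in())
E
```

```text
lid low [268. 110.] [360. 153.]
lid top [269.  85.] [361. 127.]
rim [279. 150.] [348. 183.]
[[425   0  25  15  35]
 [455  15  50  35 160]
 [300  90  55  60 550]
 [100 320  60  40 410]]
the job is handed in; nothing more can be done
None
```

The job is handed in. The jaw was pushed hard against its end stop, and the lid was unscrewed about 84° and lifted off. It is held level about 25 mm above the open mouth, and the jar is still seated in the brace. The run took about 18 s of the 51 s allowed, and the verdict was not shown.

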